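Hang the green caddy on the slanted click-in peg

TASK

Pick up the green caddy by its grip tab, slide its socket down onto the stand's upward-slanted steel peg along the peg, and press it against the sprung orange pad, gently (never more than about 25 N), until the brass catch snaps out behind the socket and holds it; then let go. Leave the white caddy, the mug and the spice jar where they stand.

Things in the scene. Friction and masses are not known exactly. Their poses are not given: they have to be found in the camera images.
- caddy_green: Loose green open caddy, 70 (x) x 90 (y) x 60 mm cup, about 0.25 kg (hidden 0.7 to 1.4 times). Origin at the centre of its underside, z up, front to -x. Over the cup a steel bail carries, in the middle, a green square sleeve (the socket) and over that an upright green grip tab, 172 mm high in all.
- caddy_green_socket (a point): Centre of the green caddy's sleeve, 115 mm above its underside, at x = y = 0; axes as the caddy's. The sleeve is 26 mm long, 22 mm square outside, bore 14 mm square and open at both ends; its axis lies in the caddy's x-z plane, 40 degrees above level, rising to the caddy's -x.
- caddy_green_grip (a point): Point to grip on the green tab, 158 mm above the underside and 5 mm to +x. The tab is 22 mm wide in the caddy's y (close the fingers along y), 18 mm in x, and reaches from 131 to 172 mm above the underside. The seated peg passes below and in front of the tab, midway between fingers that hold it so.
- caddy_white: A second loose caddy, the same but white; leave it alone. Origin at the centre of its underside.
- stand: Fixed wooden stand: base 150 x 120 x 12 mm, and a post 28 x 36 mm, 125 mm high, 62 mm to +x from the origin. Origin on the worktop under the seated socket; the peg points from the post to the stand's -x and up.
- peg: Fixed steel peg, 12 mm in diameter. Origin on its axis, 150 mm above the worktop, amid the range of a seated socket's centre. z runs along the peg to its tip, 40 degrees above level; x is square to it, up and back; y is level. A black collar (22 mm in diameter) with an orange pad stops the sleeve; collar, pad and catch are clamped together up to 8 mm (the offset) up or down the peg, unmeasured.
- peg_tip (a point): Rounded end of the peg, 67 mm from the peg's origin along its z; axes as the peg's. Along that z the free pad's face lies at -11 mm + offset; the catch clicks when the socket's centre gets to about -0.5 mm + offset, and then rests at about 0 + offset (offset: unknown, -8 to +8 mm). The pad is sprung: 2 N at first touch, 2 N per mm more, and stops hard after 5 mm.
- catch (a joint): Brass spring nose in the peg's upper side (m): 0 = out, 4.5 mm proud; grows as it is pressed in, 4.5 mm = flush. A ramp towards the tip, a steep face below, 12 mm long in all; the face lies 24 mm above the free pad. The sleeve lifts a little and presses it in by 2 mm or more, then needs about 3 to 8 N of push to squeeze the pad until the nose snaps out behind it.
- mug: Loose white mug with a green band, 90 x 130 x 98 mm, a bystander; origin on its underside.
- spice_jar: Loose green-capped spice jar, 46 mm in diameter, 106 mm high, a bystander; origin at the centre of its underside.
Mind the look-alikes: they are no part of the job. Several things have the shape of the caddy_green; the one meant has the colours described above.

How it is judged (in metres and radians):
On the way, in this order (a step that is already met when the one before it is completed fails the run):
1. the green caddy's socket is threaded on the peg, still above the catch (z of caddy_green_socket in the frame of peg between 0.04 and 0.073 m and x of caddy_green_socket in the frame of peg between -0.005 and 0.005 m and y of caddy_green_socket in the frame of peg between -0.005 and 0.005 m), for 0.05 s.
2. the socket is pressed home past the catch, which has sprung out behind it (z of caddy_green_socket in the frame of peg between -0.014 and 0.014 m and distance between caddy_green_socket and peg below 0.016 m and value of joint catch below 0.0006 m), for 0.1 s.
At the end, for the whole second after the job is handed in: The green caddy hangs on the peg, released and at rest, upright within 0.25 rad, its socket centre within about 14 mm of the peg's origin along the peg, and the catch is out behind it (reading under 0.6 mm) (all of step 2 and angle between caddy_green's own z axis and vertical below 0.25 rad and linear speed of caddy_green below 0.02 m/s); the robot touches nothing.
It fails at once if the green caddy is pressed on the stand or its peg with more than 30 N (contact force between caddy_green and stand above 30 N).
It fails at once if the robot pushes the stand with more than 30 N (contact force between the arm and stand above 30 N).
It fails at once if the white caddy is moved more than 20 mm (distance of caddy_white from where it was at the start of the episode above 0.02 m).
It fails at once if the mug is moved more than 20 mm (distance of mug from where it was at the start of the episode above 0.02 m).
It fails at once if the spice jar is moved more than 20 mm (distance of spice_jar from where it was at the start of the episode above 0.02 m).
It also fails if it takes over 58 s, if anything falls off the work surface, if the arm or the gripper's body presses on something with over 40 N, if the wrist force passes 120 N, or if a joint passes its speed limit or range.

ROBOT

A 6-joint arm with a two-finger parallel gripper is mounted at the origin on a cart in front of the work surface, level with it; the furniture and walls round the work are solid. World frame = base frame: x ahead of the robot, y to its left, z up, the work surface at z = 0. Lengths are in m, angles in degrees, forces in N, time in s.
With the tool pointing down it reaches from about 0.4 to 0.825 m from the base axis. Payload 7 kg.
Tool frame: the origin (TCP) lies at the very end of the fingers, on their centre line; the grasp point (between the pads) lies 19 mm behind it; z points along the fingers, y is the line along which they close (so a half turn about z gives the same grasp; the last joint's range is limited). The gripper opens to 88 mm and grips with 3 to 60 N. Pads are 19 mm wide; open, the fingers measure 130 mm over their backs; the gripper's body (78 mm by 193 mm) begins 47 mm behind the grasp point.
Start: joints at [-48.18, 20.546, 0.682, 0, -70.136, -16.507], TCP at [0.289, -0.61, 0.195] pointing down, gripper open.
Joint ranges: [-176.03, 176.03], [-82.01, 121.73], [-58.28, 71.71], [-173.87, 95.51], [-174.79, -0.11], [-173.66, 173.66]. Speed limits (degrees/s): [136.94, 136.94, 172.46, 180, 180, 180].

INTERFACE

Orientations are given as [roll, pitch, yaw] about the fixed x, y, z axes, in that order (R = Rz(yaw) Ry(pitch) Rx(roll)).
In Python, from plant import ctrl, cams, workorder gives the robot as it stands.
- The arm moves only by the tool play_rows, never from a script. Its argument "motion" is a list of rows, each an object of numbers: "x", "y", "z": the shift along the tool's x, y, z normalised to -1 to 1, where 1 is 0.025 m; "rx", "ry", "rz": the turn, a rotation vector about the tool's x, y, z normalised to -1 to 1, where 1 is 4 degrees. A call has 1 to 20 rows; each row shifts and turns the commanded pose from where the row before left it, along the tool's axes as they then stand; what a row does not reach is not made up. A row lasts 1/8 s, in which the tool goes at most 62.5 mm and 10.7 degrees, less where a joint would pass 70% of its speed; a pose out of reach is approached as far as the arm can. A call with a number of a shift or a turn outside -1 to 1 is refused whole. A call with a gripper value outside its range is refused whole. "fingers" is the opening, from -1 (shut) to 1 (fully open), set as the call begins (left out, the last holds). The fingers move at their own pace and stop on an object; the grip force is fixed at half the most. Time passes only in rows, so rows that do not move let the fingers close. It gives the time, the measured TCP pose, the force, the opening and the grip force at its end, in the units of the state.
- ctrl.get_obs(): the state, without advancing time (a new reading comes with each control period).
- cams.snapshot(name): name is "scene" or "top" or "wrist"; returns the picture (400x640x3 uint8, blue, green, red); there is no depth.
- cams.get_calibration(name): a dict with "vertical_fov" (degrees; the focal length in pixels is half the picture's height over the tangent of half this angle, whatever the lens; pixels are square), "cx", "cy" (the principal point, pixels), "position" and "rotation" of the camera in the world. Camera axes: x right, y up, looking along -z (the intrinsics and any distortion apply to the point x, -y, -z); pixel columns grow to the right and rows downward; lengths in m; the calibration is good to about 2 mm. A picture is of the moment at which its call begins: read the wrist's pose just before it. get_calibration takes no time and is no camera call; for the wrist camera it gives the pose at the moment of the call.
- workorder.close_job(): hands the job in; it is judged then, once.
The state is a dict: "clock": time; "joint_pos": joint angles; "qvel": joint speeds; "tau": joint torques, N m; "tool_pos": TCP position; "orientation": TCP orientation; "force": force on the tool from outside, world axes, zero at the start; "moment": the same for the moment, N m; "opening": finger opening in m; "gripper_force": force on a finger pad.
Only numpy, scipy, OpenCV 4.12 (cv2) and the standard library are available. Lean on these libraries where they do the work, as an engineer would, in place of code of your own. Each camera call takes 0.05 s, during which the arm holds its last target. There are 200 camera calls.

## Working session

There is one attempt and no reset: what is moved stays moved. The work goes in short steps, Python scripts to look and compute and a tool call to move; the robot and the scene stay as the last step left them, time stands still between calls to the robot, and variables do not carry over. Pictures are saved under pics/ and viewed, at most 13 in all, crops included, and the job is handed in when it is done.

Besides the shell and the picture viewer there is one more tool, called after ">>>" in YAML: its name, and indented under it one key for each argument. play_rows: Moves the arm, as the interface text tells. Its arguments: {"type":"object","properties":{"motion":{"type":"array"},"fingers":{"type":"number"}},"required":["motion"]}

```bash
mkdir -p pics; ls
python3 - <<'E'
from plant import ctrl,cams
import cv2
print(ctrl.get_obs())
for n in("scene","top","wrist"):
    print(n,cams.get_calibration(n)); cv2.imwrite(f"pics/{n}0.png",cams.snapshot(n))
E
```

```text
pics
{'clock': 0.0, 'joint_pos': array([-4.81788600e+01,  2.05914373e+01,  6.33446693e-01, -1.95032327e-02,
       -7.01345741e+01, -1.65065650e+01]), 'qvel': array([-0.04580057,  0.02170364,  0.07797113, -0.0498437 ,  0.04067561,
       -0.04633473]), 'tau': array([ 6.81620240e-04, -5.82713270e+01,  2.93075609e+01,  6.99726373e+00,
        7.39057374e-03, -2.01829639e-04]), 'tool_pos': array([ 0.28835874, -0.60971497,  0.19422215]), 'orientation': array([ 1.79906041e+02, -8.72384753e-03, -1.54692060e+02]), 'force': array([ 0.37089611, -0.31626328,  0.17156474]), 'moment': array([ 0.03270434, -0.00242366,  0.03920458]), 'gripper_force': 0.0, 'opening': 0.08769004151248465}
scene {'vertical_fov': 55.9567103813497, 'cx': 325.39260912684176, 'cy': 196.50779120114535, 'position': array([-0.05424701,  0.78859517,  0.72034568]), 'rotation': array([  58.08369838,    0.91034301, -141.72750583])}
top {'vertical_fov': 42.31743930999555, 'cx': 315.10243825835937, 'cy': 193.48306468185885, 'position': array([-0.33647081,  0.04551193,  1.52275652]), 'rotation': array([ 31.89953472,   0.61970875, -88.11685915])}
wrist {'vertical_fov': 63.23042332415915, 'cx': 312.5253474501391, 'cy': 202.86180415727492, 'position': array([ 0.21253107, -0.64439214,  0.38480632]), 'rotation': array([-1.78332071e+01, -1.33983020e-02,  1.15334430e+02])}
```

View pics/scene0.png

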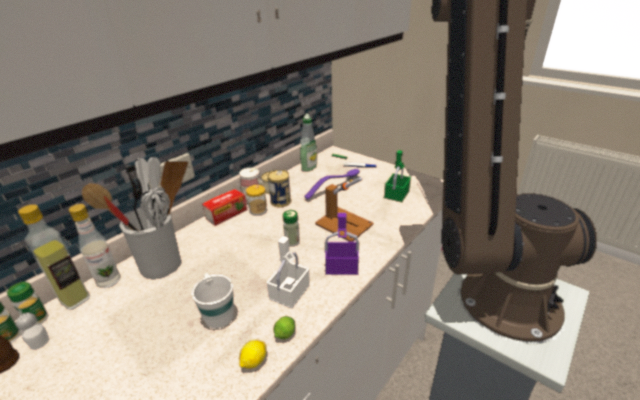

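View pics/top0.png

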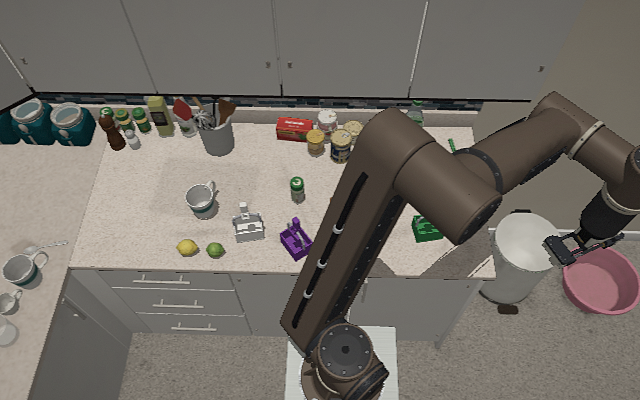

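The scene picture shows three caddy shapes: green at (398,180), purple at (342,250), white at (290,280). The green one matches the description. The stand is at (343,215). The top picture shows green at (427,228), purple at (297,240) and white at (248,225), with the arm hiding the stand. Next I'll check the green one in an enlarged crop and get rough positions.

```bash
cat > h.py <<'E'
import numpy as np,cv2
from scipy.spatial.transform import Rotation as R
from plant import ctrl,cams
def cam(n):
    c=cams.get_calibration(n); f=200/np.tan(np.radians(c['vertical_fov']/2))
    return dict(f=f,cx=c['cx'],cy=c['cy'],p=np.array(c['position']),R=R.from_euler('xyz',c['rotation'],degrees=True).as_matrix())
def proj(c,P):
    q=(np.atleast_2d(P)-c['p'])@c['R']; return np.c_[c['cx']+c['f']*q[:,0]/-q[:,2], c['cy']-c['f']*q[:,1]/-q[:,2]]
def ray(c,u,v):
    return c['R']@np.array([(u-c['cx'])/c['f'],-(v-c['cy'])/c['f'],-1.])
def plane(c,u,v,z):
    d=ray(c,u,v); return c['p']+d*(z-c['p'][2])/d[2]
def crop(src,dst,x0,y0,x1,y1,s):
    im=cv2.imread(src)[y0:y1,x0:x1]; cv2.imwrite(dst,cv2.resize(im,None,fx=s,fy=s,interpolation=cv2.INTER_CUBIC))
E
python3 - <<'E'
from h import *
s=cam('scene');t=cam('top')
for nm,c,u,v,z in [('g',s,398,190,.02),('gtabtop',s,400,153,.172),('gt',t,427,230,.03),('purple',s,342,262,.03),('white',s,289,288,.02),('whitet',t,248,230,.03),('standbase',s,344,224,.012),('posttop',s,333,188,.125),('jar',s,291,240,.01),('mug',s,216,318,.01),('jart',t,297,200,.01)]:
    print(nm,plane(c,u,v,z).round(3))
a=cv2.imread('pics/scene0.png')[130:240,300:440]
b=cv2.imread('pics/top0.png')[195:255,395:475]
a=cv2.resize(a,(700,550),interpolation=cv2.INTER_CUBIC)
cv2.imwrite('pics/c1.png',a); cv2.imwrite('pics/c2.png',cv2.resize(b,(800,600),interpolation=cv2.INTER_CUBIC))
E
```

```text
g [ 0.469 -0.279  0.02 ]
gtabtop [ 0.468 -0.264  0.172]
gt [ 0.461 -0.276  0.03 ]
purple [0.397 0.162 0.03 ]
white [0.453 0.313 0.02 ]
whitet [0.446 0.307 0.03 ]
standbase [ 0.509 -0.003  0.012]
posttop [ 0.557 -0.009  0.125]
jar [0.59  0.157 0.01 ]
mug [0.532 0.482 0.01 ]
jart [0.576 0.154 0.01 ]
```

View pics/c1.png

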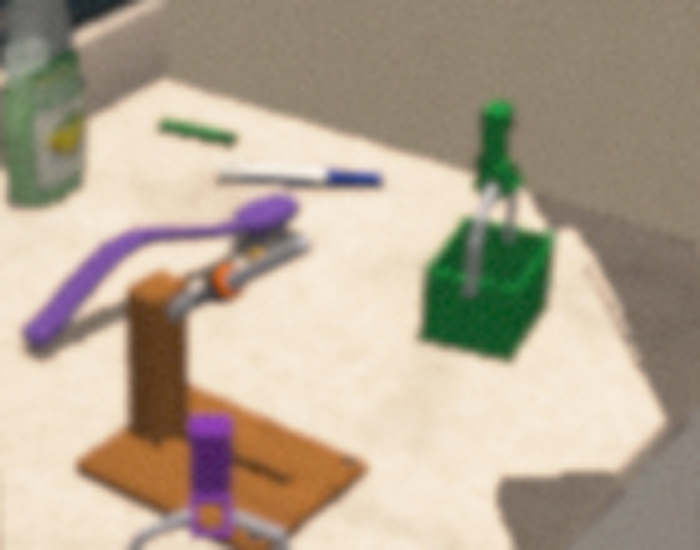

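The enlarged crop confirms the all-green caddy with a green tab (crop 490,230), so that's the one to grasp. The peg rises from the post (155,300) to its tip (305,242) in the crop. Next, a hover pose for the wrist camera.

```bash
cat >> h.py <<'E'
def goto(p,yaw,verbose=1,rpy=None):
    o=ctrl.get_obs(); R0=R.from_euler('xyz',o['orientation'],degrees=True); R1=R.from_euler('xyz',rpy if rpy is not None else [180,0,yaw],degrees=True)
    d=R0.inv().apply(np.array(p)-o['tool_pos']); w=np.degrees((R0.inv()*R1).as_rotvec())
    print('t',round(o['clock'],2),'tool shift mm',(d*1000).round(1),'units',(d/.025).round(2),'rot deg',w.round(1),'units',(w/4).round(2))
E
python3 - <<'E'
from h import *
s=cam('scene')
def px(u,v): return 300+u/5,130+v/5
print('tip',plane(s,*px(303,242),.193),'posttop',plane(s,*px(160,283),.125))
print('base corners',[plane(s,*px(*q),.012)[:2].round(3) for q in [(80,465),(195,390),(365,467),(290,530)]])
print('cup',[plane(s,*px(*q),.0)[:2].round(3) for q in [(423,337),(510,358)]],[plane(s,*px(*q),.06)[:2].round(3) for q in [(430,275),(520,292),(552,238),(472,220)]])
goto([.47,-.27,.34],-154.7)
E
```

```text
tip [ 0.45683578 -0.00840221  0.193     ] posttop [ 0.56502954 -0.01435108  0.125     ]
base corners [array([0.584, 0.047]), array([ 0.577, -0.067]), array([ 0.438, -0.061]), array([0.439, 0.021])]
cup [array([ 0.497, -0.235]), array([ 0.434, -0.247])] [array([ 0.489, -0.223]), array([ 0.428, -0.239]), array([ 0.446, -0.321]), array([ 0.505, -0.31 ])]
t 0.15 tool shift mm [-309.4  229.7 -145.3] units [-12.38   9.19  -5.81] rot deg [ 0.1 -0.   0. ] units [ 0.02 -0.    0.  ]
```

>>> play_rows:
  motion:
    - {"x": -0.95,"y": 0.7,"z": -0.45}
    - {"x": -0.95,"y": 0.7,"z": -0.45}
    - {"x": -0.95,"y": 0.7,"z": -0.45}
    - {"x": -0.95,"y": 0.7,"z": -0.45}
    - {"x": -0.95,"y": 0.7,"z": -0.45}
    - {"x": -0.95,"y": 0.7,"z": -0.45}
    - {"x": -0.95,"y": 0.7,"z": -0.45}
    - {"x": -0.95,"y": 0.7,"z": -0.45}
    - {"x": -0.95,"y": 0.7,"z": -0.45}
    - {"x": -0.95,"y": 0.7,"z": -0.45}
    - {"x": -0.95,"y": 0.7,"z": -0.45}
    - {"x": -0.95,"y": 0.7,"z": -0.45}
    - {"x": -0.95,"y": 0.7,"z": -0.45}
    - {"rz": 0.95}
    - {"rz": 0.95}
    - {"rz": 0.95}
    - {"rz": 0.95}
    - {"x": 0}

```text
$.motion[0]: bad value
```

Run:
```python
from h import *
import pickle
o=ctrl.get_obs();c=cam('wrist');im=cams.snapshot('wrist');cv2.imwrite('pics/w1.png',im);pickle.dump(c,open('w1.pkl','wb'))
t=cams.snapshot('top');cv2.imwrite('pics/t1.png',t)
print(o['clock'],o['tool_pos'],o['orientation'],o['joint_pos'])
```

```text
0.15 [ 0.28838869 -0.60982028  0.19443595] [ 1.79925726e+02 -8.42072899e-03 -1.54689892e+02] [-4.81797419e+01  2.05814307e+01  6.44385017e-01 -1.38584836e-02
 -7.01365594e+01 -1.65054383e+01]
```

View pics/w1.png

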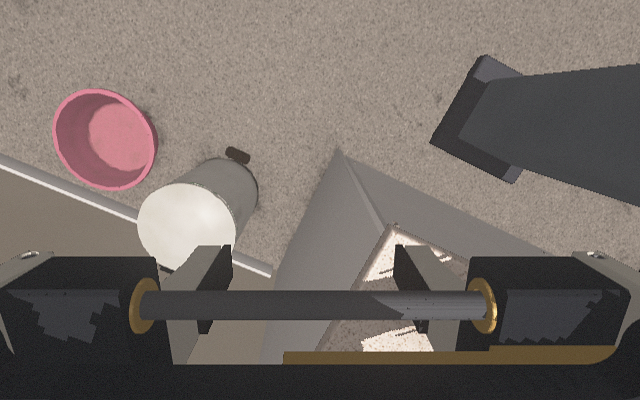

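Every row probably needs all six keys. This wrist picture only shows the floor and the fingers (rows 240–340), which tells me where the TCP appears: about (312,236).

>>> play_rows:
  motion:
    - {"x": -0.95,"y": 0.7,"z": -0.45,"rx": 0,"ry": 0,"rz": 0}
    - {"x": -0.95,"y": 0.7,"z": -0.45,"rx": 0,"ry": 0,"rz": 0}
    - {"x": -0.95,"y": 0.7,"z": -0.45,"rx": 0,"ry": 0,"rz": 0}
    - {"x": -0.95,"y": 0.7,"z": -0.45,"rx": 0,"ry": 0,"rz": 0}
    - {"x": -0.95,"y": 0.7,"z": -0.45,"rx": 0,"ry": 0,"rz": 0}
    - {"x": -0.95,"y": 0.7,"z": -0.45,"rx": 0,"ry": 0,"rz": 0}
    - {"x": -0.95,"y": 0.7,"z": -0.45,"rx": 0,"ry": 0,"rz": 0}
    - {"x": -0.95,"y": 0.7,"z": -0.45,"rx": 0,"ry": 0,"rz": 0}
    - {"x": -0.95,"y": 0.7,"z": -0.45,"rx": 0,"ry": 0,"rz": 0}
    - {"x": -0.95,"y": 0.7,"z": -0.45,"rx": 0,"ry": 0,"rz": 0}
    - {"x": -0.95,"y": 0.7,"z": -0.45,"rx": 0,"ry": 0,"rz": 0}
    - {"x": -0.95,"y": 0.7,"z": -0.45,"rx": 0,"ry": 0,"rz": 0}
    - {"x": -0.95,"y": 0.7,"z": -0.45,"rx": 0,"ry": 0,"rz": 0}
    - {"x": 0,"y": 0,"z": 0,"rx": 0,"ry": 0,"rz": 0.95}
    - {"x": 0,"y": 0,"z": 0,"rx": 0,"ry": 0,"rz": 0.95}
    - {"x": 0,"y": 0,"z": 0,"rx": 0,"ry": 0,"rz": 0.95}
    - {"x": 0,"y": 0,"z": 0,"rx": 0,"ry": 0,"rz": 0.95}
    - {"x": 0,"y": 0,"z": 0,"rx": 0,"ry": 0,"rz": 0}
    - {"x": 0,"y": 0,"z": 0,"rx": 0,"ry": 0,"rz": 0}

```text
clock: 2.62
tool_pos: [0.4704, -0.2725, 0.3414]
orientation: [180.0, -0.0, -169.8]
force: [0.3, -0.4, -0.5]
opening: 0.0877
gripper_force: 0.0
```

```bash
cat >> h.py <<'E'
import pickle
def shot(n,k):
    c=cam(n); im=cams.snapshot(n); cv2.imwrite(f'pics/{k}.png',im); pickle.dump(c,open(f'{k}.pkl','wb')); return im,c
E
python3 - <<'E'
from h import *
im,c=shot('wrist','w2'); t,_=shot('top','t2'); s,_=shot('scene','s2')
o=np.zeros((520,760,3),np.uint8); o[:400,:640]=im
o[400:520,:]=0
cv2.imwrite('pics/m2.png',o[:400,:640])
E
```

```text
(no output)
```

View pics/m2.png

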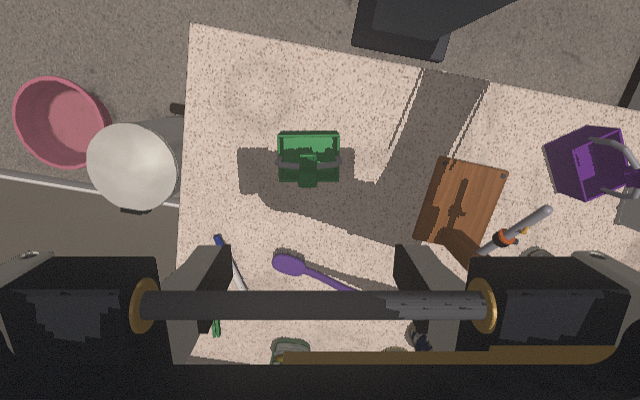

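The wrist view shows the green caddy at (308,160), with cup, bail, sleeve and tab toward the bottom of the image. The peg is at (480–550, 205–255) with its orange pad at (503,237). I'll fit the caddy's pose by matching silhouettes.

```bash
cat > fit.py <<'E'
from h import *
from scipy.optimize import minimize
def box(cx,cy,cz,lx,ly,lz,ang=0):
    p=np.array([[a,b,d] for a in(-.5,.5) for b in(-.5,.5) for d in(-.5,.5)])*[lx,ly,lz]
    return R.from_euler('y',ang,degrees=True).apply(p)+[cx,cy,cz]
# sleeve axis rises to -x by 40 deg: local x -> (cos40,0,-sin40) = rot +40 about y
PARTS=[box(0,0,.03,.07,.09,.06),box(.005,0,.1515,.018,.022,.041),box(0,0,.115,.026,.022,.022,40)]
S=4
def sil(c,x,y,yaw,x0,y0,w,h,z=0):
    m=np.zeros((h*S,w*S),np.uint8)
    for P in PARTS:
        q=(proj(c,R.from_euler('z',yaw,degrees=True).apply(P)+[x,y,z])-[x0,y0]+.5)*S
        cv2.fillConvexPoly(m,cv2.convexHull(q.round().astype(np.int32)),255)
    return cv2.resize(m,(w,h),interpolation=cv2.INTER_AREA)/255.
def green(im):
    h=cv2.cvtColor(im,cv2.COLOR_BGR2HSV); return ((h[...,0]>48)&(h[...,0]<85)&(h[...,1]>110)&(h[...,2]>25)).astype(np.uint8)
def fit(views,x,y,yaw):
    def f(v):
        return sum(np.abs(sil(c,v[0]/1e3,v[1]/1e3,v[2],x0,y0,m.shape[1],m.shape[0])-m).sum()/m.sum() for m,c,(x0,y0) in views)
    best=None
    for s in (6,2):
        v=best.x if best is not None else np.array([x*1e3,y*1e3,yaw])
        best=minimize(f,v,method='Nelder-Mead',options=dict(initial_simplex=[v,v+[s,0,0],v+[0,s,0],v+[0,0,s]],xatol=.02,fatol=1e-4))
    return best.x.round(2),round(best.fun,3)
E
python3 - <<'E'
from fit import *
def view(k,x0,y0,x1,y1):
    im=cv2.imread(f'pics/{k}.png')[y0:y1,x0:x1]; m=green(im); n,l,st,_=cv2.connectedComponentsWithStats(cv2.morphologyEx(m,cv2.MORPH_CLOSE,np.ones((7,7))))
    i=1+st[1:,4].argmax(); m=cv2.morphologyEx(m,cv2.MORPH_CLOSE,np.ones((5,5)))*(l==i); print(k,st[i]+[x0,y0,0,0,0]); return m.astype(float),pickle.load(open(f'{k}.pkl','rb')),(x0,y0)
w=view('w2',250,100,370,220); s=view('s2',370,130,430,220)
for V,n in(([w],'wrist'),([s],'scene'),([w,s],'both')):
    for yaw in(10,190): print(n,fit(V,.465,-.275,yaw))
E
```

```text
w2 [331 134   8  16  37]
s2 [385 176  25  25 481]
wrist (array([ 329., -283.,   98.]), np.float64(1.0))
wrist (array([ 466.07, -272.24,  194.63]), np.float64(85.174))
scene (array([ 474.21, -275.26,   20.06]), np.float64(0.562))
scene (array([ 479.08, -284.98,  198.66]), np.float64(0.539))
both (array([ 341.67, -405.37,  175.89]), np.float64(2.0))
both (array([ 470.16, -274.76,  195.42]), np.float64(85.596))
```

Run:
```python
import cv2
h=cv2.cvtColor(cv2.imread('pics/w2.png'),cv2.COLOR_BGR2HSV)
for p in[(308,140),(285,170),(330,172),(307,180),(290,145),(265,175),(310,165),(240,120)]: print(p,h[p[1],p[0]])
h=cv2.cvtColor(cv2.imread('pics/s2.png'),cv2.COLOR_BGR2HSV)
for p in[(398,190),(390,195),(399,158),(400,165),(407,183)]: print('s',p,h[p[1],p[0]])
```

```text
(308, 140) [ 66 104 150]
(285, 170) [59 73 73]
(330, 172) [58 68 68]
(307, 180) [57 88 67]
(290, 145) [ 66 108 147]
(265, 175) [ 14  32 104]
(310, 165) [60 78 72]
(240, 120) [ 12  45 186]
s (398, 190) [ 69 203  84]
s (390, 195) [ 71 216  78]
s (399, 158) [ 69 187  82]
s (400, 165) [ 68 186  81]
s (407, 183) [ 69 203 108]
```

```bash
sed -i 's/h\[...,0\]>48/h[...,0]>42/; s/h\[...,1\]>110/h[...,1]>50/' fit.py
cat >> fit.py <<'E'
def view(k,x0,y0,x1,y1):
    im=cv2.imread(f'pics/{k}.png')[y0:y1,x0:x1]; m=cv2.morphologyEx(green(im),cv2.MORPH_OPEN,np.ones((2,2))); m=cv2.morphologyEx(m,cv2.MORPH_CLOSE,np.ones((5,5)))
    ys,xs=np.nonzero(m); print(k,xs.min()+x0,xs.max()+x0,ys.min()+y0,ys.max()+y0,m.sum()); return m.astype(float),pickle.load(open(f'{k}.pkl','rb')),(x0,y0)
E
python3 - <<'E'
from fit import *
w=view('w2',250,110,370,220); s=view('s2',375,135,425,215)
for V,n in(([w],'wrist'),([s],'scene'),([w,s],'both')):
    for yaw in(10,190): print(n,fit(V,.465,-.275,yaw))
E
```

```text
w2 278 340 132 188 2860
s2 385 411 152 202 677
wrist (array([ 472.25, -276.45,   10.46]), np.float64(0.158))
wrist (array([ 473.28, -276.05,  190.73]), np.float64(0.174))
scene (array([ 471.29, -277.34,   14.19]), np.float64(0.166))
scene (array([ 471.01, -274.65,  194.61]), np.float64(0.225))
both (array([ 471.6 , -276.58,   11.66]), np.float64(0.351))
both (array([ 472.43, -276.26,  192.02]), np.float64(0.412))
```

Run:
```python
from h import *
goto([.52,-.01,.36],-170)
```

```text
t 2.77 tool shift mm [-95.1 249.7 -18.6] units [-3.8   9.99 -0.74] rot deg [-0.   0.   0.2] units [-0.    0.    0.04]
```

>>> play_rows:
  motion:
    - {"x": -0.35,"y": 0.91,"z": -0.07,"rx": 0,"ry": 0,"rz": 0}
    - {"x": -0.35,"y": 0.91,"z": -0.07,"rx": 0,"ry": 0,"rz": 0}
    - {"x": -0.35,"y": 0.91,"z": -0.07,"rx": 0,"ry": 0,"rz": 0}
    - {"x": -0.35,"y": 0.91,"z": -0.07,"rx": 0,"ry": 0,"rz": 0}
    - {"x": -0.35,"y": 0.91,"z": -0.07,"rx": 0,"ry": 0,"rz": 0}
    - {"x": -0.35,"y": 0.91,"z": -0.07,"rx": 0,"ry": 0,"rz": 0}
    - {"x": -0.35,"y": 0.91,"z": -0.07,"rx": 0,"ry": 0,"rz": 0}
    - {"x": -0.35,"y": 0.91,"z": -0.07,"rx": 0,"ry": 0,"rz": 0}
    - {"x": -0.35,"y": 0.91,"z": -0.07,"rx": 0,"ry": 0,"rz": 0}
    - {"x": -0.35,"y": 0.91,"z": -0.07,"rx": 0,"ry": 0,"rz": 0}
    - {"x": -0.35,"y": 0.91,"z": -0.07,"rx": 0,"ry": 0,"rz": 0}
    - {"x": 0,"y": 0,"z": 0,"rx": 0,"ry": 0,"rz": 0}
    - {"x": 0,"y": 0,"z": 0,"rx": 0,"ry": 0,"rz": 0}

```text
clock: 4.4
tool_pos: [0.5211, -0.0095, 0.3606]
orientation: [-180.0, -0.0, -169.9]
force: [-0.3, -0.4, 0.2]
opening: 0.0876
gripper_force: 0.0
```

Run:
```python
from h import *
im,c=shot('wrist','w3')
p=proj(c,[[.457,-.008,.193],[.565,-.014,.125]]);print(p)
cv2.imwrite('pics/m3.png',cv2.resize(im[110:310,200:440],None,fx=3,fy=3,interpolation=cv2.INTER_CUBIC))
```

```text
[[323.56416116 118.74586428]
 [302.94683214 195.12515341]]
```

View pics/m3.png

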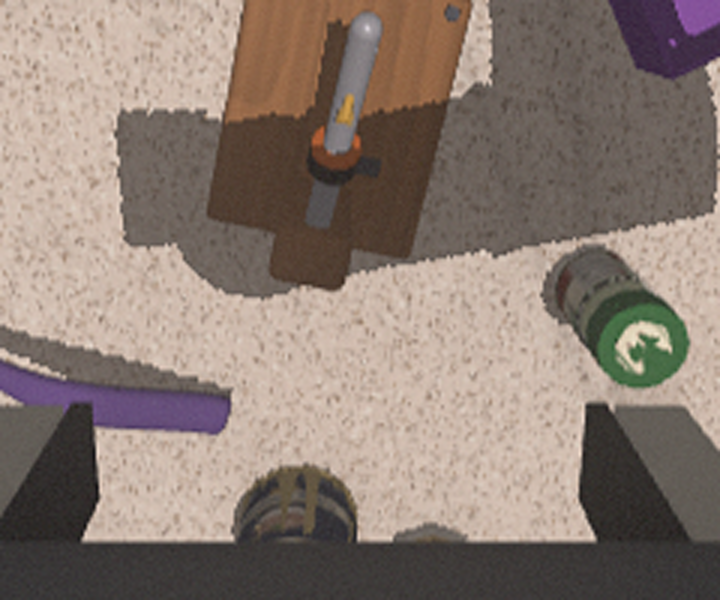

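The crop shows the peg tip at (323,114), the catch at (315,146), the pad at (313,160) and the post top near (304,198). The jar cap is at (414,220) and well clear. I'll fit the stand pose with gradients along the peg and base outlines.

```bash
cat > fitpeg.py <<'E'
from h import *
from scipy.optimize import minimize
from scipy.ndimage import map_coordinates
A=np.array([-np.cos(np.radians(40)),0,np.sin(np.radians(40))])
def w(v,P): return R.from_euler('z',v[2],degrees=True).apply(P)+[v[0]/1e3,v[1]/1e3,0]
def outline(c,v,s0=.0):
    O=np.array([0,0,.15]); pts=[];nrm=[]
    q0,q1=proj(c,w(v,[O+A*.0,O+A*.061])); d=(q1-q0)/np.linalg.norm(q1-q0); n=np.array([-d[1],d[0]])
    def r(P): return c['f']*.006/-((P-c['p'])@c['R'])[2]
    for s in np.linspace(s0,.061,40):
        P=w(v,[O+A*s])[0];q=proj(c,P)[0]
        for sg in(1,-1): pts.append(q+sg*n*r(P)); nrm.append(sg*n)
    P=w(v,[O+A*.061])[0];q=proj(c,P)[0]
    for a in np.linspace(-80,80,25)*np.pi/180:
        u=np.cos(a)*d+np.sin(a)*n; pts.append(q+u*r(P)); nrm.append(u)
    return np.array(pts),np.array(nrm)
def base(c,v):
    pts=[];nrm=[]
    L=lambda a,b:proj(c,w(v,np.linspace(a,b,40)))
    for a,b in(([-.02,.06,.012],[.07,.06,.012]),([-.02,-.06,.012],[.07,-.06,.012]),([.075,.025,.012],[.075,.058,.012]),([.075,-.058,.012],[.075,-.025,.012])):
        q=L(a,b); d=q[-1]-q[0]; d/=np.linalg.norm(d); pts.append(q); nrm.append(np.tile([-d[1],d[0]],(len(q),1)))
    return np.vstack(pts),np.vstack(nrm)
def edge(g,pts,n):
    s=lambda o:map_coordinates(g,(pts+o*n)[:,::-1].T,order=1)
    return np.minimum(np.linalg.norm([s_(1.)-s_(-1.) for s_ in [lambda o,k=k:map_coordinates(g[k],(pts+o*n)[:,::-1].T,order=1) for k in range(3)]],axis=0),60).mean()
def fitpeg(im,c,v,ub=.5,up=1.):
    g=[cv2.GaussianBlur(im,(0,0),1.0)[...,k].astype(float) for k in range(3)]
    f=lambda v:-up*edge(g,*outline(c,v))-(ub*edge(g,*base(c,v)) if ub else 0)
    best=None
    for dx in(-8,0,8):
        for dy in(-8,0,8):
            for da in(-4,0,4):
                u=np.array(v)+[dx,dy,da]; b=minimize(f,u,method='Nelder-Mead',options=dict(initial_simplex=[u,u+[4,0,0],u+[0,4,0],u+[0,0,3]],xatol=.02,fatol=1e-3))
                if best is None or b.fun<best.fun: best=b
    return best.x.round(2),round(best.fun,2)
E
python3 - <<'E'
from fitpeg import *
im=cv2.imread('pics/w3.png');c=pickle.load(open('w3.pkl','rb'))
for ub,up in((0,1),(.5,1),(1,0)): 
    r=fitpeg(im,c,[505,-10,-3],ub,up);print(ub,up,r)
    v=r[0];print(proj(c,w(v,[[-.0513,0,.193],[0,0,.15],[.075,.06,.012],[.075,-.06,.012],[.062,0,.125]])).round(1).tolist())
E
```

```text
0 1 (array([505.99, -11.46,  -2.24]), np.float64(-47.93))
[[322.6, 116.3], [312.4, 156.3], [337.1, 192.4], [268.6, 177.8], [302.7, 197.2]]
0.5 1 (array([513.24, -11.89,  -2.1 ]), np.float64(-61.96))
[[320.9, 123.1], [311.0, 161.9], [336.2, 196.3], [267.9, 181.9], [301.6, 202.1]]
1 0 (array([513.88, -12.06,  -2.01]), np.float64(-43.23))
[[320.5, 123.7], [310.8, 162.4], [336.1, 196.6], [267.8, 182.3], [301.5, 202.5]]
```

Run:
```python
from h import *
goto([.4772,-.2755,.23],-169.5)
```

```text
t 4.45 tool shift mm [  89.9 -253.9  130.7] units [  3.59 -10.16   5.23] rot deg [-0.  -0.  -0.4] units [-0.  -0.  -0.1]
```

>>> play_rows:
  motion:
    - {"x": 0.3,"y": -0.85,"z": 0,"rx": 0,"ry": 0,"rz": -0.1}
    - {"x": 0.3,"y": -0.85,"z": 0,"rx": 0,"ry": 0,"rz": 0}
    - {"x": 0.3,"y": -0.85,"z": 0,"rx": 0,"ry": 0,"rz": 0}
    - {"x": 0.3,"y": -0.85,"z": 0,"rx": 0,"ry": 0,"rz": 0}
    - {"x": 0.3,"y": -0.85,"z": 0,"rx": 0,"ry": 0,"rz": 0}
    - {"x": 0.3,"y": -0.85,"z": 0,"rx": 0,"ry": 0,"rz": 0}
    - {"x": 0.3,"y": -0.85,"z": 0,"rx": 0,"ry": 0,"rz": 0}
    - {"x": 0.3,"y": -0.85,"z": 0.8,"rx": 0,"ry": 0,"rz": 0}
    - {"x": 0.3,"y": -0.85,"z": 0.9,"rx": 0,"ry": 0,"rz": 0}
    - {"x": 0.3,"y": -0.85,"z": 0.9,"rx": 0,"ry": 0,"rz": 0}
    - {"x": 0.3,"y": -0.85,"z": 0.9,"rx": 0,"ry": 0,"rz": 0}
    - {"x": 0.3,"y": -0.8,"z": 0.9,"rx": 0,"ry": 0,"rz": 0}
    - {"x": 0,"y": 0,"z": 0.8,"rx": 0,"ry": 0,"rz": 0}
    - {"x": 0,"y": 0,"z": 0,"rx": 0,"ry": 0,"rz": 0}
    - {"x": 0,"y": 0,"z": 0,"rx": 0,"ry": 0,"rz": 0}

```text
clock: 6.32
tool_pos: [0.4791, -0.2756, 0.2317]
orientation: [-180.0, 0.0, -169.5]
force: [-1.0, -0.1, 1.0]
opening: 0.0878
gripper_force: 0.0
```

Run:
```python
from fit import *
im,c=shot('wrist','w4')
V=view('w4',200,60,430,285)
for yaw in(10.5,190.5):
    r=fit([V],.472,-.2765,yaw);print(r)
    if yaw<90: v=r[0]
m=sil(c,v[0]/1e3,v[1]/1e3,v[2],0,0,640,400)
e=cv2.morphologyEx((m>.5).astype(np.uint8),cv2.MORPH_GRADIENT,np.ones((2,2)))
a=im.copy();a[e>0]=(0,0,255)
b=im.copy();g=green(im);b[g>0]=(255,0,255)
cv2.imwrite('pics/m4.png',np.hstack([cv2.resize(q[70:290,200:430],None,fx=1.7,fy=1.7,interpolation=cv2.INTER_CUBIC) for q in(a,b)]))
goto([.4772,-.2755,.139],-169.5)
```

```text
w4 272 352 133 213 4950
(array([ 472.1 , -276.56,   10.83]), np.float64(0.155))
(array([ 473.41, -276.14,  190.52]), np.float64(0.182))
t 6.38 tool shift mm [ 2.2  0.5 92.9] units [0.09 0.02 3.72] rot deg [-0.1  0.1  0. ] units [-0.01  0.02  0.  ]
```

View pics/m4.png

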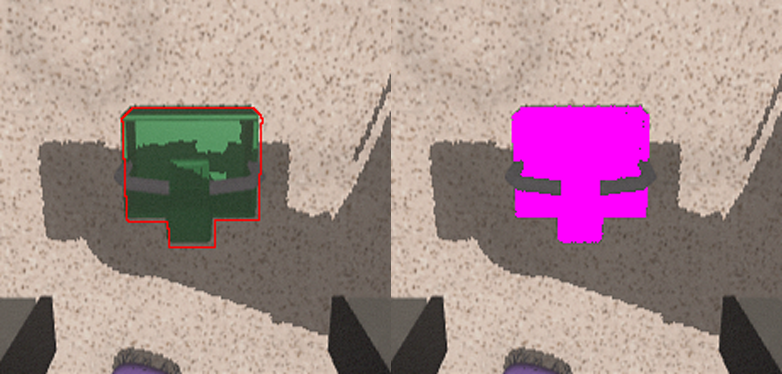

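The red outline (left) matches the green mask (right) to about 1–2 px, and the sleeve's lit top is on the robot side, so the front faces -x (yaw about 10.6°). Descending and gripping.

>>> play_rows:
  motion:
    - {"x": 0.1,"y": 0.02,"z": 0.9,"rx": 0,"ry": 0,"rz": 0}
    - {"x": 0,"y": 0,"z": 0.9,"rx": 0,"ry": 0,"rz": 0}
    - {"x": 0,"y": 0,"z": 0.9,"rx": 0,"ry": 0,"rz": 0}
    - {"x": 0,"y": 0,"z": 0.6,"rx": 0,"ry": 0,"rz": 0}
    - {"x": 0,"y": 0,"z": 0.4,"rx": 0,"ry": 0,"rz": 0}
    - {"x": 0,"y": 0,"z": 0,"rx": 0,"ry": 0,"rz": 0}
    - {"x": 0,"y": 0,"z": 0,"rx": 0,"ry": 0,"rz": 0}

```text
clock: 7.25
tool_pos: [0.4768, -0.2753, 0.1389]
orientation: [-180.0, 0.1, -169.5]
force: [0.8, -0.1, 0.4]
opening: 0.088
gripper_force: 0.0
```

>>> play_rows:
  motion:
    - {"x": 0,"y": 0,"z": 0,"rx": 0,"ry": 0,"rz": 0}
    - {"x": 0,"y": 0,"z": 0,"rx": 0,"ry": 0,"rz": 0}
    - {"x": 0,"y": 0,"z": 0,"rx": 0,"ry": 0,"rz": 0}
    - {"x": 0,"y": 0,"z": 0,"rx": 0,"ry": 0,"rz": 0}
    - {"x": 0,"y": 0,"z": 0,"rx": 0,"ry": 0,"rz": 0}
    - {"x": 0,"y": 0,"z": 0,"rx": 0,"ry": 0,"rz": 0}
    - {"x": 0,"y": 0,"z": 0,"rx": 0,"ry": 0,"rz": 0}
    - {"x": 0,"y": 0,"z": 0,"rx": 0,"ry": 0,"rz": 0}
  fingers: -1

```text
clock: 8.25
tool_pos: [0.4765, -0.2752, 0.1383]
orientation: [-180.0, 0.0, -169.5]
force: [0.3, -1.3, 0.4]
opening: 0.0214
gripper_force: 30.0
```

>>> play_rows:
  motion:
    - {"x": 0,"y": 0,"z": -0.3,"rx": 0,"ry": 0,"rz": 0}
    - {"x": 0,"y": 0,"z": -0.6,"rx": 0,"ry": 0,"rz": 0}
    - {"x": 0,"y": 0,"z": -0.8,"rx": 0,"ry": 0,"rz": 0}
    - {"x": 0,"y": 0,"z": -0.8,"rx": 0,"ry": 0,"rz": 0}
    - {"x": 0,"y": 0,"z": -0.8,"rx": 0,"ry": 0,"rz": 0.8}
    - {"x": 0,"y": 0,"z": -0.8,"rx": 0,"ry": 0,"rz": 0.8}
    - {"x": 0,"y": 0,"z": 0,"rx": 0,"ry": 0,"rz": 0.8}
    - {"x": 0,"y": 0,"z": 0,"rx": 0,"ry": 0,"rz": 0.8}
    - {"x": 0,"y": 0,"z": 0,"rx": 0,"ry": 0,"rz": 0}
    - {"x": 0,"y": 0,"z": 0,"rx": 0,"ry": 0,"rz": 0}

```text
clock: 9.5
tool_pos: [0.4764, -0.2751, 0.2411]
orientation: [-180.0, 0.0, 177.8]
force: [0.8, -1.2, -3.6]
opening: 0.0209
gripper_force: 30.0
```

Run:
```python
from h import *
goto([.4305,-.0086,.241],177.8); print(ctrl.get_obs()['force'],ctrl.get_obs()['opening'],ctrl.get_obs()['joint_pos'])
```

```text
t 9.5 tool shift mm [5.610e+01 2.645e+02 1.000e-01] units [ 2.25 10.58  0.  ] rot deg [-0.  0. -0.] units [-0.    0.01 -0.  ]
[ 0.78642522 -1.16535555 -3.58557662] 0.020918151246032395 [-9.59864166e+00  7.17352562e+00 -1.10736112e+01 -2.55558415e-03
 -7.17304425e+01 -8.26163306e+01]
```

>>> play_rows:
  motion:
    - {"x": 0.5,"y": 0.4,"z": 0,"rx": 0,"ry": 0,"rz": 0}
    - {"x": 0.5,"y": 0.7,"z": 0,"rx": 0,"ry": 0,"rz": 0}
    - {"x": 0.5,"y": 0.8,"z": 0,"rx": 0,"ry": 0,"rz": 0}
    - {"x": 0.5,"y": 0.8,"z": 0,"rx": 0,"ry": 0,"rz": 0}
    - {"x": 0.25,"y": 0.8,"z": 0,"rx": 0,"ry": 0,"rz": 0}
    - {"x": 0,"y": 0.8,"z": 0,"rx": 0,"ry": 0,"rz": 0}
    - {"x": 0,"y": 0.8,"z": 0,"rx": 0,"ry": 0,"rz": 0}
    - {"x": 0,"y": 0.8,"z": 0,"rx": 0,"ry": 0,"rz": 0}
    - {"x": 0,"y": 0.8,"z": 0,"rx": 0,"ry": 0,"rz": 0}
    - {"x": 0,"y": 0.8,"z": 0,"rx": 0,"ry": 0,"rz": 0}
    - {"x": 0,"y": 0.8,"z": 0,"rx": 0,"ry": 0,"rz": 0}
    - {"x": 0,"y": 0.8,"z": 0,"rx": 0,"ry": 0,"rz": 0}
    - {"x": 0,"y": 0.8,"z": 0,"rx": 0,"ry": 0,"rz": 0}
    - {"x": 0,"y": 0.5,"z": 0,"rx": 0,"ry": 0,"rz": 0}
    - {"x": 0,"y": 0,"z": 0,"rx": 0,"ry": 0,"rz": 0}
    - {"x": 0,"y": 0,"z": 0,"rx": 0,"ry": 0,"rz": 0}
    - {"x": 0,"y": 0,"z": 0,"rx": 0,"ry": 0,"rz": 0}

```text
clock: 11.62
tool_pos: [0.4303, -0.0135, 0.2406]
orientation: [-180.0, -0.0, 177.7]
force: [-0.2, -0.6, -2.4]
opening: 0.0211
gripper_force: 30.0
```

Run:
```python
from fit import *
from fitpeg import w
im,c=shot('wrist','w5'); s,cs=shot('scene','s5'); t,ct=shot('top','t5')
o=ctrl.get_obs(); print(o['tool_pos'],o['orientation'])
v=[506,-11.5,-2.2]
# expected caddy
p=o['tool_pos']-R.from_euler('z',-2.2,degrees=True).apply([.0049,0,.1385]); print('caddy',p)
for k,cc in(('w',c),('s',cs),('t',ct)):
    print(k,'tip,org',proj(cc,w(v,[[-.0513,0,.193],[0,0,.15]])).round(1).tolist(),'socket',proj(cc,p+[0,0,.115]).round(1).tolist())
def ov(im,cc):
    m=sil(cc,p[0],p[1],-2.2,0,0,640,400,z=p[2]); a=im.copy()
    a[cv2.morphologyEx((m>.5).astype(np.uint8),cv2.MORPH_GRADIENT,np.ones((2,2)))>0]=(0,0,255)
    from fitpeg import outline
    for q in outline(cc,v)[0]: a[int(round(q[1])),int(round(q[0]))]=(255,255,0)
    return a
q=proj(cs,w(v,[[-.05,0,.17]]))[0].astype(int); x,y=q
A=cv2.resize(ov(s,cs)[y-50:y+50,x-65:x+65],(520,400),interpolation=cv2.INTER_NEAREST)
B=ov(im,c)[60:260,250:390]; B=cv2.resize(B,(280,400),interpolation=cv2.INTER_NEAREST)
cv2.imwrite('pics/m5.png',np.hstack([A,B]))
```

```text
[ 0.43047719 -0.01343311  0.24060643] [-1.79994706e+02 -8.22480400e-03  1.77672816e+02]
caddy [ 0.4255808  -0.01324501  0.10210643]
w tip,org [[317.4, 240.3], [316.7, 270.2]] socket [[311.1, 216.8]]
s tip,org [[361.4, 178.5], [347.0, 185.8]] socket [[371.2, 173.4]]
t tip,org [[347.0, 204.3], [347.1, 197.2]] socket [[348.6, 208.7]]
```

View pics/m5.png

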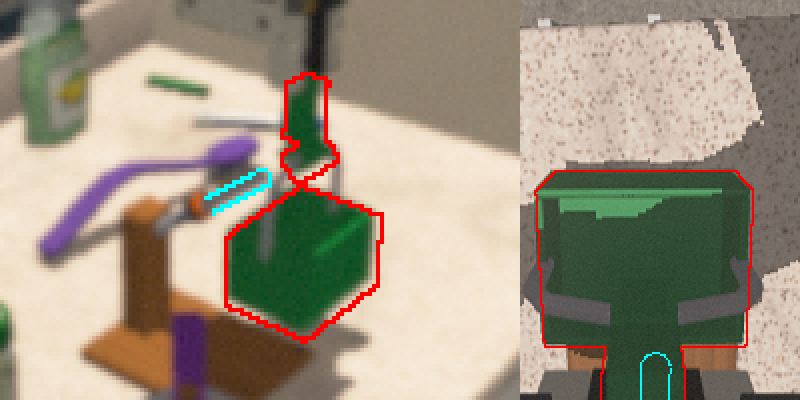

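The scene and wrist overlays both agree with the picture: caddy outline in red, peg in cyan, with the sleeve in line above the peg tip. The y still needs about +5 mm. I'll correct that and start threading.

>>> play_rows:
  motion:
    - {"x": 0,"y": 0.19,"z": -0.02,"rx": 0,"ry": 0,"rz": 0}
    - {"x": 0,"y": 0,"z": 0,"rx": 0,"ry": 0,"rz": 0}
    - {"x": -0.2,"y": 0,"z": 0.17,"rx": 0,"ry": 0,"rz": 0}
    - {"x": -0.2,"y": 0,"z": 0.17,"rx": 0,"ry": 0,"rz": 0}
    - {"x": -0.2,"y": 0,"z": 0.17,"rx": 0,"ry": 0,"rz": 0}
    - {"x": -0.06,"y": 0,"z": 0.05,"rx": 0,"ry": 0,"rz": 0}
    - {"x": -0.06,"y": 0,"z": 0.05,"rx": 0,"ry": 0,"rz": 0}
    - {"x": -0.06,"y": 0,"z": 0.05,"rx": 0,"ry": 0,"rz": 0}
    - {"x": 0,"y": 0,"z": 0,"rx": 0,"ry": 0,"rz": 0}
    - {"x": 0,"y": 0,"z": 0,"rx": 0,"ry": 0,"rz": 0}

```text
clock: 13.02
tool_pos: [0.4501, -0.0091, 0.2248]
orientation: [180.0, 0.0, 177.7]
force: [-0.3, -0.2, -2.7]
opening: 0.0212
gripper_force: 30.0
```

>>> play_rows:
  motion:
    - {"x": -0.06,"y": -0.01,"z": 0.05,"rx": 0,"ry": 0,"rz": 0}
    - {"x": -0.06,"y": 0,"z": 0.05,"rx": 0,"ry": 0,"rz": 0}
    - {"x": -0.06,"y": 0,"z": 0.05,"rx": 0,"ry": 0,"rz": 0}
    - {"x": 0,"y": 0,"z": 0,"rx": 0,"ry": 0,"rz": 0}

```text
clock: 13.52
tool_pos: [0.4546, -0.0096, 0.2207]
orientation: [-180.0, -0.0, 177.7]
force: [0.3, 0.2, -2.9]
opening: 0.021
gripper_force: 30.0
```

>>> play_rows:
  motion:
    - {"x": -0.06,"y": 0,"z": 0.05,"rx": 0,"ry": 0,"rz": 0}
    - {"x": -0.06,"y": 0,"z": 0.05,"rx": 0,"ry": 0,"rz": 0}
    - {"x": -0.06,"y": 0,"z": 0.05,"rx": 0,"ry": 0,"rz": 0}
    - {"x": 0,"y": 0,"z": 0,"rx": 0,"ry": 0,"rz": 0}

```text
clock: 14.02
tool_pos: [0.4592, -0.0097, 0.2169]
orientation: [-180.0, -0.0, 177.7]
force: [0.1, 0.5, -3.5]
opening: 0.0206
gripper_force: 30.0
```

>>> play_rows:
  motion:
    - {"x": -0.06,"y": 0,"z": 0.05,"rx": 0,"ry": 0,"rz": 0}
    - {"x": -0.06,"y": 0,"z": 0.05,"rx": 0,"ry": 0,"rz": 0}
    - {"x": -0.06,"y": 0,"z": 0.05,"rx": 0,"ry": 0,"rz": 0}
    - {"x": -0.06,"y": 0,"z": 0.05,"rx": 0,"ry": 0,"rz": 0}
    - {"x": 0,"y": 0,"z": 0,"rx": 0,"ry": 0,"rz": 0}

```text
clock: 14.65
tool_pos: [0.4651, -0.01, 0.2119]
orientation: [-180.0, -0.0, 177.7]
force: [-0.7, 0.0, -3.6]
opening: 0.0207
gripper_force: 30.0
```

>>> play_rows:
  motion:
    - {"x": -0.06,"y": 0,"z": 0.05,"rx": 0,"ry": 0,"rz": 0}
    - {"x": -0.06,"y": 0,"z": 0.05,"rx": 0,"ry": 0,"rz": 0}
    - {"x": -0.06,"y": 0,"z": 0.05,"rx": 0,"ry": 0,"rz": 0}
    - {"x": 0,"y": 0,"z": 0,"rx": 0,"ry": 0,"rz": 0}

```text
clock: 15.15
tool_pos: [0.4697, -0.0101, 0.2082]
orientation: [-180.0, -0.0, 177.7]
force: [-0.6, -0.1, -4.7]
opening: 0.021
gripper_force: 30.0
```

Run:
```python
from h import *
im,c=shot('scene','s6'); 
cv2.imwrite('pics/m6.png',cv2.resize(im[135:225,310:420],None,fx=6,fy=6,interpolation=cv2.INTER_CUBIC))
```

```text
(no output)
```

View pics/m6.png

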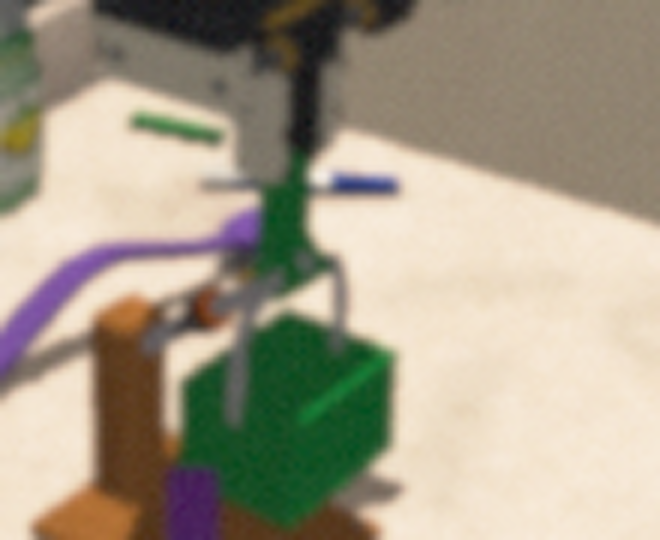

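The crop shows the peg passing into the sleeve, its grey shaft entering at (265,285) and the tip at (305,262), with the pad below at (208,308). It's threaded, so I'll continue in small force-watched steps.

>>> play_rows:
  motion:
    - {"x": -0.05,"y": 0,"z": 0.07,"rx": 0,"ry": 0,"rz": 0}
    - {"x": -0.06,"y": 0,"z": 0.05,"rx": 0,"ry": 0,"rz": 0}
    - {"x": -0.06,"y": 0,"z": 0.05,"rx": 0,"ry": 0,"rz": 0}
    - {"x": 0,"y": 0,"z": 0,"rx": 0,"ry": 0,"rz": 0}

```text
clock: 15.7
tool_pos: [0.474, -0.0103, 0.2041]
orientation: [-180.0, -0.0, 177.7]
force: [0.9, 0.3, -3.1]
opening: 0.0212
gripper_force: 30.0
```

>>> play_rows:
  motion:
    - {"x": -0.06,"y": 0,"z": 0.05,"rx": 0,"ry": 0,"rz": 0}
    - {"x": -0.06,"y": 0,"z": 0.05,"rx": 0,"ry": 0,"rz": 0}
    - {"x": 0,"y": 0,"z": 0,"rx": 0,"ry": 0,"rz": 0}

```text
clock: 16.08
tool_pos: [0.4769, -0.0104, 0.2015]
orientation: [-180.0, -0.0, 177.7]
force: [-0.0, -0.2, -2.9]
opening: 0.0211
gripper_force: 30.0
```

>>> play_rows:
  motion:
    - {"x": -0.06,"y": 0,"z": 0.05,"rx": 0,"ry": 0,"rz": 0}
    - {"x": -0.06,"y": 0,"z": 0.05,"rx": 0,"ry": 0,"rz": 0}
    - {"x": 0,"y": 0,"z": 0,"rx": 0,"ry": 0,"rz": 0}

```text
clock: 16.45
tool_pos: [0.48, -0.0106, 0.1991]
orientation: [-180.0, -0.0, 177.7]
force: [0.2, -0.7, -2.7]
opening: 0.021
gripper_force: 30.0
```

>>> play_rows:
  motion:
    - {"x": -0.06,"y": 0,"z": 0.05,"rx": 0,"ry": 0,"rz": 0}
    - {"x": -0.06,"y": 0,"z": 0.05,"rx": 0,"ry": 0,"rz": 0}
    - {"x": 0,"y": 0,"z": 0,"rx": 0,"ry": 0,"rz": 0}

```text
clock: 16.82
tool_pos: [0.4831, -0.0107, 0.1967]
orientation: [180.0, 0.0, 177.7]
force: [-1.5, -0.4, 0.4]
opening: 0.0207
gripper_force: 30.0
```

>>> play_rows:
  motion:
    - {"x": -0.06,"y": 0,"z": 0.05,"rx": 0,"ry": 0,"rz": 0}
    - {"x": -0.06,"y": 0,"z": 0.05,"rx": 0,"ry": 0,"rz": 0}
    - {"x": 0,"y": 0,"z": 0,"rx": 0,"ry": 0,"rz": 0}

```text
clock: 17.2
tool_pos: [0.4859, -0.0109, 0.195]
orientation: [-180.0, 0.0, 177.7]
force: [-5.8, 1.3, 8.8]
opening: 0.021
gripper_force: 30.0
```

>>> play_rows:
  motion:
    - {"x": -0.06,"y": 0,"z": 0.05,"rx": 0,"ry": 0,"rz": 0}
    - {"x": -0.06,"y": 0,"z": 0.05,"rx": 0,"ry": 0,"rz": 0}
    - {"x": 0,"y": 0,"z": 0,"rx": 0,"ry": 0,"rz": 0}

```text
clock: 17.58
tool_pos: [0.4895, -0.0108, 0.1915]
orientation: [180.0, 0.0, 177.7]
force: [1.8, -0.7, -0.9]
opening: 0.0204
gripper_force: 30.0
```

The catch ramp was felt at s≈36 mm (about 13 N) and is now pressed in. Continuing.

>>> play_rows:
  motion:
    - {"x": -0.06,"y": 0,"z": 0.05,"rx": 0,"ry": 0,"rz": 0}
    - {"x": -0.06,"y": 0,"z": 0.05,"rx": 0,"ry": 0,"rz": 0}
    - {"x": 0,"y": 0,"z": 0,"rx": 0,"ry": 0,"rz": 0}

```text
clock: 17.95
tool_pos: [0.4923, -0.0109, 0.189]
orientation: [180.0, 0.0, 177.7]
force: [2.6, -0.9, -0.6]
opening: 0.0211
gripper_force: 30.0
```

>>> play_rows:
  motion:
    - {"x": -0.06,"y": 0,"z": 0.05,"rx": 0,"ry": 0,"rz": 0}
    - {"x": -0.06,"y": 0,"z": 0.05,"rx": 0,"ry": 0,"rz": 0}
    - {"x": 0,"y": 0,"z": 0,"rx": 0,"ry": 0,"rz": 0}

```text
clock: 18.32
tool_pos: [0.4951, -0.0111, 0.1866]
orientation: [180.0, 0.0, 177.7]
force: [2.4, -0.5, -0.6]
opening: 0.0209
gripper_force: 30.0
```

>>> play_rows:
  motion:
    - {"x": -0.06,"y": 0,"z": 0.05,"rx": 0,"ry": 0,"rz": 0}
    - {"x": -0.06,"y": 0,"z": 0.05,"rx": 0,"ry": 0,"rz": 0}
    - {"x": 0,"y": 0,"z": 0,"rx": 0,"ry": 0,"rz": 0}

```text
clock: 18.7
tool_pos: [0.498, -0.0112, 0.184]
orientation: [180.0, 0.0, 177.7]
force: [2.7, 0.0, -0.5]
opening: 0.0205
gripper_force: 30.0
```

>>> play_rows:
  motion:
    - {"x": -0.06,"y": 0,"z": 0.05,"rx": 0,"ry": 0,"rz": 0}
    - {"x": -0.06,"y": 0,"z": 0.05,"rx": 0,"ry": 0,"rz": 0}
    - {"x": 0,"y": 0,"z": 0,"rx": 0,"ry": 0,"rz": 0}

```text
clock: 19.08
tool_pos: [0.5011, -0.0113, 0.1815]
orientation: [-180.0, 0.0, 177.7]
force: [3.7, 0.3, -0.8]
opening: 0.0209
gripper_force: 30.0
```

>>> play_rows:
  motion:
    - {"x": -0.06,"y": 0,"z": 0.05,"rx": 0,"ry": 0,"rz": 0}
    - {"x": 0,"y": 0,"z": 0,"rx": 0,"ry": 0,"rz": 0}

```text
clock: 19.32
tool_pos: [0.5025, -0.0114, 0.1803]
orientation: [-180.0, -0.0, 177.7]
force: [3.5, 1.2, 0.8]
opening: 0.0212
gripper_force: 30.0
```

>>> play_rows:
  motion:
    - {"x": -0.06,"y": 0,"z": 0.05,"rx": 0,"ry": 0,"rz": 0}
    - {"x": 0,"y": 0,"z": 0,"rx": 0,"ry": 0,"rz": 0}

```text
clock: 19.58
tool_pos: [0.504, -0.0115, 0.1791]
orientation: [-180.0, -0.0, 177.7]
force: [3.3, -0.3, 1.4]
opening: 0.021
gripper_force: 30.0
```

>>> play_rows:
  motion:
    - {"x": -0.06,"y": 0,"z": 0.05,"rx": 0,"ry": 0,"rz": 0}
    - {"x": 0,"y": 0,"z": 0,"rx": 0,"ry": 0,"rz": 0}

```text
clock: 19.82
tool_pos: [0.5053, -0.0116, 0.1779]
orientation: [-180.0, -0.0, 177.7]
force: [1.1, -0.1, 2.8]
opening: 0.0207
gripper_force: 30.0
```

>>> play_rows:
  motion:
    - {"x": -0.03,"y": 0,"z": 0.025,"rx": 0,"ry": 0,"rz": 0}
    - {"x": 0,"y": 0,"z": 0,"rx": 0,"ry": 0,"rz": 0}

```text
clock: 20.08
tool_pos: [0.5056, -0.0116, 0.177]
orientation: [-180.0, -0.1, 177.7]
force: [1.2, 0.4, 2.5]
opening: 0.0209
gripper_force: 30.0
```

>>> play_rows:
  motion:
    - {"x": -0.03,"y": 0,"z": 0.025,"rx": 0,"ry": 0,"rz": 0}
    - {"x": 0,"y": 0,"z": 0,"rx": 0,"ry": 0,"rz": 0}

```text
clock: 20.32
tool_pos: [0.5064, -0.0117, 0.1764]
orientation: [-180.0, -0.1, 177.7]
force: [-0.5, 1.1, 2.9]
opening: 0.0208
gripper_force: 30.0
```

>>> play_rows:
  motion:
    - {"x": -0.03,"y": 0,"z": 0.025,"rx": 0,"ry": 0,"rz": 0}
    - {"x": 0,"y": 0,"z": 0,"rx": 0,"ry": 0,"rz": 0}

```text
clock: 20.58
tool_pos: [0.5073, -0.0117, 0.1761]
orientation: [-180.0, -0.0, 177.7]
force: [-2.0, 0.1, 5.5]
opening: 0.0208
gripper_force: 30.0
```

>>> play_rows:
  motion:
    - {"x": -0.03,"y": 0,"z": 0.025,"rx": 0,"ry": 0,"rz": 0}
    - {"x": 0,"y": 0,"z": 0,"rx": 0,"ry": 0,"rz": 0}

```text
clock: 20.82
tool_pos: [0.5081, -0.0118, 0.1756]
orientation: [-180.0, -0.0, 177.7]
force: [-1.9, -0.5, 7.4]
opening: 0.021
gripper_force: 30.0
```

>>> play_rows:
  motion:
    - {"x": -0.03,"y": 0,"z": 0.025,"rx": 0,"ry": 0,"rz": 0}
    - {"x": 0,"y": 0,"z": 0,"rx": 0,"ry": 0,"rz": 0}

```text
clock: 21.08
tool_pos: [0.5089, -0.0118, 0.1753]
orientation: [-180.0, -0.0, 177.7]
force: [-3.1, 0.9, 8.1]
opening: 0.021
gripper_force: 30.0
```

>>> play_rows:
  motion:
    - {"x": -0.03,"y": 0,"z": 0.025,"rx": 0,"ry": 0,"rz": 0}
    - {"x": 0,"y": 0,"z": 0,"rx": 0,"ry": 0,"rz": 0}

```text
clock: 21.32
tool_pos: [0.5097, -0.0119, 0.1748]
orientation: [-180.0, -0.0, 177.7]
force: [-3.4, -0.2, 10.1]
opening: 0.0208
gripper_force: 30.0
```

>>> play_rows:
  motion:
    - {"x": -0.045,"y": 0,"z": 0.01,"rx": 0,"ry": 0,"rz": 0}
    - {"x": 0,"y": 0,"z": 0,"rx": 0,"ry": 0,"rz": 0}

```text
clock: 21.58
tool_pos: [0.5107, -0.0119, 0.1747]
orientation: [-180.0, -0.0, 177.7]
force: [-3.7, 1.0, 10.7]
opening: 0.0215
gripper_force: 30.0
```

>>> play_rows:
  motion:
    - {"x": -0.03,"y": 0,"z": 0.025,"rx": 0,"ry": 0,"rz": 0}
    - {"x": 0,"y": 0,"z": 0,"rx": 0,"ry": 0,"rz": 0}

```text
clock: 21.82
tool_pos: [0.5116, -0.012, 0.1744]
orientation: [-180.0, 0.0, 177.7]
force: [-5.8, 0.9, 13.1]
opening: 0.0209
gripper_force: 30.0
```

Axial push is about 14 N, which exceeds what the click should need. I'll back off gently to test whether the catch holds.

>>> play_rows:
  motion:
    - {"x": 0.06,"y": 0,"z": -0.05,"rx": 0,"ry": 0,"rz": 0}
    - {"x": 0,"y": 0,"z": 0,"rx": 0,"ry": 0,"rz": 0}

```text
clock: 22.08
tool_pos: [0.5098, -0.0119, 0.1751]
orientation: [-180.0, -0.0, 177.7]
force: [-3.6, 1.1, 9.6]
opening: 0.0215
gripper_force: 30.0
```

>>> play_rows:
  motion:
    - {"x": 0.06,"y": 0,"z": -0.05,"rx": 0,"ry": 0,"rz": 0}
    - {"x": 0,"y": 0,"z": 0,"rx": 0,"ry": 0,"rz": 0}

```text
clock: 22.32
tool_pos: [0.5081, -0.0118, 0.1759]
orientation: [-180.0, -0.1, 177.7]
force: [-2.9, 0.3, 5.9]
opening: 0.0212
gripper_force: 30.0
```

>>> play_rows:
  motion:
    - {"x": 0.06,"y": 0,"z": -0.05,"rx": 0,"ry": 0,"rz": 0}
    - {"x": 0,"y": 0,"z": 0,"rx": 0,"ry": 0,"rz": 0}

```text
clock: 22.58
tool_pos: [0.5068, -0.0117, 0.1767]
orientation: [-180.0, -0.0, 177.7]
force: [-0.7, 1.1, 1.3]
opening: 0.0209
gripper_force: 30.0
```

>>> play_rows:
  motion:
    - {"x": 0.06,"y": 0,"z": -0.05,"rx": 0,"ry": 0,"rz": 0}
    - {"x": 0,"y": 0,"z": 0,"rx": 0,"ry": 0,"rz": 0}

```text
clock: 22.82
tool_pos: [0.5053, -0.0115, 0.1775]
orientation: [180.0, -0.1, 177.7]
force: [1.3, -0.5, -7.2]
opening: 0.0215
gripper_force: 30.0
```

>>> play_rows:
  motion:
    - {"x": 0.03,"y": 0,"z": -0.025,"rx": 0,"ry": 0,"rz": 0}
    - {"x": 0,"y": 0,"z": 0,"rx": 0,"ry": 0,"rz": 0}

```text
clock: 23.08
tool_pos: [0.5047, -0.0115, 0.1781]
orientation: [-180.0, -0.1, 177.7]
force: [2.3, -0.2, -12.2]
opening: 0.0212
gripper_force: 30.0
```

Run:
```python
from h import *
im,c=shot('scene','s7');t,_=shot('top','t7')
cv2.imwrite('pics/m7.png',np.hstack([cv2.resize(im[140:220,305:405],(500,400),interpolation=cv2.INTER_CUBIC),cv2.resize(t[170:230,325:370],(300,400),interpolation=cv2.INTER_CUBIC)]))
```

```text
(no output)
```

View pics/m7.png

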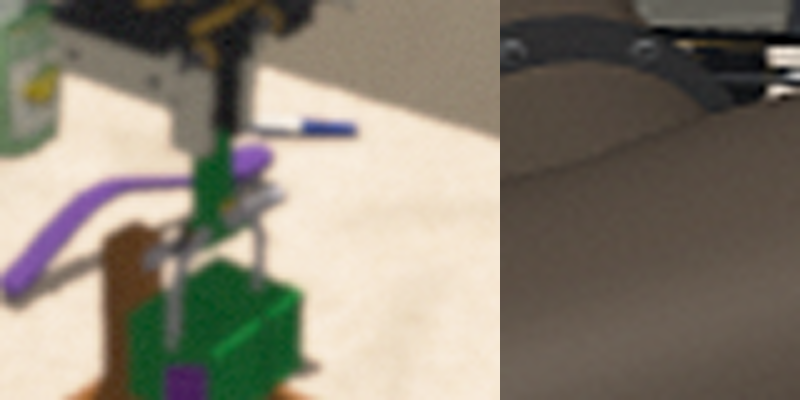

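Pull-back meets about 8 N of resistance, and the brass catch is visible in front of the sleeve at crop (230,205). It's latched. I'll move back to zero load and release.

>>> play_rows:
  motion:
    - {"x": -0.06,"y": 0,"z": 0.06,"rx": 0,"ry": 0,"rz": 0}
    - {"x": 0,"y": 0,"z": 0,"rx": 0,"ry": 0,"rz": 0}
    - {"x": 0,"y": 0,"z": 0,"rx": 0,"ry": 0,"rz": 0}

```text
clock: 23.55
tool_pos: [0.5067, -0.0116, 0.1779]
orientation: [180.0, 0.0, 177.7]
force: [-0.6, 0.0, -1.4]
opening: 0.021
gripper_force: 30.0
```

>>> play_rows:
  motion:
    - {"x": 0,"y": 0,"z": 0,"rx": 0,"ry": 0,"rz": 0}
    - {"x": 0,"y": 0,"z": 0,"rx": 0,"ry": 0,"rz": 0}
    - {"x": 0,"y": 0,"z": 0,"rx": 0,"ry": 0,"rz": 0}
    - {"x": 0,"y": 0,"z": 0,"rx": 0,"ry": 0,"rz": 0}
    - {"x": 0,"y": 0,"z": 0,"rx": 0,"ry": 0,"rz": 0}
    - {"x": 0,"y": 0,"z": 0,"rx": 0,"ry": 0,"rz": 0}
  fingers: 0.2

```text
clock: 24.3
tool_pos: [0.5065, -0.0116, 0.1774]
orientation: [-180.0, -0.0, 177.7]
force: [0.1, 0.2, -1.1]
opening: 0.0526
gripper_force: 0.0
```

>>> play_rows:
  motion:
    - {"x": 0,"y": 0,"z": -0.3,"rx": 0,"ry": 0,"rz": 0}
    - {"x": 0,"y": 0,"z": -0.6,"rx": 0,"ry": 0,"rz": 0}
    - {"x": 0,"y": 0,"z": -0.8,"rx": 0,"ry": 0,"rz": 0}
    - {"x": 0,"y": 0,"z": -0.8,"rx": 0,"ry": 0,"rz": 0}
    - {"x": 0,"y": 0,"z": -0.8,"rx": 0,"ry": 0,"rz": 0}
    - {"x": 0,"y": 0,"z": -0.8,"rx": 0,"ry": 0,"rz": 0}
    - {"x": 0,"y": 0,"z": -0.8,"rx": 0,"ry": 0,"rz": 0}
    - {"x": 0,"y": 0,"z": -0.8,"rx": 0,"ry": 0,"rz": 0}
    - {"x": 0,"y": 0,"z": 0,"rx": 0,"ry": 0,"rz": 0}
    - {"x": 0,"y": 0,"z": 0,"rx": 0,"ry": 0,"rz": 0}
    - {"x": 0,"y": 0,"z": 0,"rx": 0,"ry": 0,"rz": 0}
    - {"x": 0,"y": 0,"z": 0,"rx": 0,"ry": 0,"rz": 0}

```text
clock: 25.8
tool_pos: [0.5063, -0.0117, 0.3194]
orientation: [-180.0, -0.0, 177.7]
force: [0.2, 0.3, -0.4]
opening: 0.0526
gripper_force: 0.0
```

Run:
```python
from h import *
im,c=shot('wrist','w8');s,_=shot('scene','s8')
cv2.imwrite('pics/m8.png',np.hstack([cv2.resize(s[140:220,305:385],(400,400),interpolation=cv2.INTER_CUBIC),cv2.resize(im[100:300,210:410],(400,400),interpolation=cv2.INTER_CUBIC)]))
```

```text
(no output)
```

View pics/m8.png

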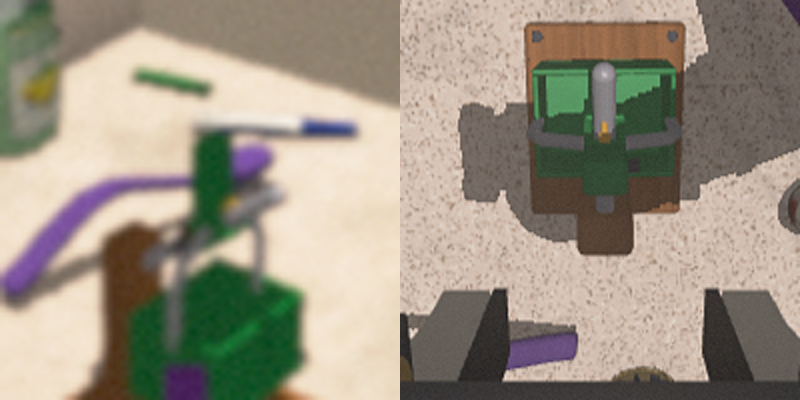

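The caddy hangs upright on the peg. The brass catch is out behind the sleeve at crop (605,130), and the gripper is clear. Handing in.

```bash
python3 -c "
from plant import workorder
print(workorder.close_job())"
```

```text
the job is handed in; nothing more can be done
None
```

The green caddy hangs upright on the peg, released, with the brass catch out behind its socket (a gentle pull-back met about 8 N). The job was handed in after about 26 s; no verdict was returned.

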